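Honey dipper into the tall mug, clear of its handle

TASK

Take the long wooden honey dipper out of its stand and lower it, ribbed head first, into the tall white mug that has a handle; let go only when the head is down at the bottom. It should be left leaning on the mug's rim on the side opposite the mug's handle, out of the way of the drinker's hand, with the mug still standing upright on the table.

Things in the scene. Friction and masses are not known exactly. Their poses are not given: they have to be found in the camera images.
- dipper: Long wooden honey dipper, 220 mm, 45 g: ribbed head 24 mm wide, 50 mm long with flat foot, then a plain round handle 11 mm thick. Origin: centre of the foot; z along the handle to its end; spin about z is irrelevant. Starts upright, head down, in one of the stand's three holes; by far the longest of the sticks there (the others: short dipper 135 mm, plain muddler 125 mm).
- dipper_top (a point): The free end of the long dipper's handle, on its axis, 220 mm from the foot.
- tall_mug: Tall white mug, loose, 0.38 kg: straight walls, outer diameter 84, inner 76, height 125 mm, inner floor 5 mm above the underside. Origin: centre of the underside, z up; +y points to its handle (reaches 79 mm from the axis, heights 22 to 108 mm); -y is the side away from the handle. Nearby bystanders: a short white mug, 80 mm high, and a clear tumbler without handle, 120 mm high.
- stand: Pale marble block fixed to the table, 60 x 200 x 35 mm (x, y, z), with three round holes in a row along its y, at y = -65, 0 and +65 mm, each 26 mm in diameter and 22 mm deep, so that a stick's foot is 13 mm above the table. Origin at the centre of the underside.
Mind the look-alikes: they are no part of the job. What is shaped like the dipper but purple or turquoise is not meant.

How it is judged:
By the outcome, as a careful person would: the job done as asked, in the order asked, and still so for the second after the job is handed in, with the robot touching nothing.
It also fails if it takes over 43 s, if anything falls off the work surface, if the arm or the gripper's body presses on something with over 40 N, if the wrist force passes 120 N, or if a joint passes its speed limit or range.

ROBOT

A 7-joint arm with a two-finger parallel gripper is mounted at the origin on the work surface. World frame = base frame: x ahead of the robot, y to its left, z up, the work surface at z = 0. Lengths are in m, angles in degrees, forces in N, time in s.
With the tool pointing down it reaches from about 0.4 to 0.875 m from the base axis. Payload 6.5 kg.
Tool frame: the origin (TCP) lies on the centre line of the jaws, within the pads' length; the fingertips stand 19 mm ahead of it and the grasp point (between the pads) is the TCP; z points along the fingers, y is the line along which they close (so a half turn about z gives the same grasp; the last joint's range is limited). The gripper opens to 85 mm and grips with 20 to 120 N. Pads are 22 mm wide; open, the fingers measure 114 mm over their backs; the gripper's body (76 mm by 85 mm) begins 54 mm behind the grasp point. The pads swing forward as they close: fully open they stand 13 mm farther back than shut.
Start: joints at [-79.939, 30.733, -0.252, 88.115, 0.149, 61.152, -4.079], TCP at [0.156, 0.631, 0.25] pointing down, gripper open.
Joint ranges: [-154.64, 154.64], [-21.42, 123.67], [-72.66, 72.17], [13.99, 137.28], [-74.86, 254.86], [10.95, 109.41], [-158.01, 158.01]. Speed limits (degrees/s): [136.94, 136.94, 180, 180, 180, 180, 180].

INTERFACE

Orientations are given as a 3x3 rotation matrix whose columns are the frame's x, y, z axes.
In Python, from cell import monitor, viewer, workorder gives the robot as it stands.
- The arm moves only by the tool arm_command, never from a script. Its argument "moves" is a list of rows, each a list of 7 numbers: the shift along the world's x, y, z in units of 0.02 m (1.0 is 0.02 m), then the turn, a rotation vector about the world's x, y, z in units of 4 degrees (1.0 is 4 degrees), then the opening, from 0 (shut) to 1 (fully open). A call has 1 to 20 rows; each row shifts and turns the commanded pose from where the row before left it; what a row does not reach is not made up. A row lasts 1/8 s, in which the tool goes at most 62.5 mm and 10.7 degrees, less where a joint would pass 70% of its speed; a pose out of reach is approached as far as the arm can. A call with a number of a shift or a turn outside -1 to 1 is refused whole. A call with a gripper value outside its range is refused whole. The fingers move at their own pace and stop on an object; "squeeze" is the grip in N (left out, the last holds). Time passes only in rows, so rows that do not move let the fingers close. It gives the time, the measured TCP pose, the force, the opening and the grip force at its end, in the units of the state.
- monitor.sense(): the state, without advancing time (a new reading comes with each control period).
- viewer.camera(name): name is "scene" or "top" or "wrist"; returns (picture, depth): 400x640x3 uint8, red, green, blue; 400x640 float32, m along the optical axis (not along the pixel's ray), 0 where there is no reading.
- viewer.camera_info(name): a dict with "fx", "fy", "cx", "cy" (pixels), "k1" (the pictures are not rectified: a ray, as slopes to the right and down, at radius r is drawn at 1 + k1 r^2 times it, then the intrinsics apply), "view" (4x4, takes a point from world to camera coordinates); the wrist camera has in their place "tool_from_camera" (4x4, takes a point from camera to tool coordinates, whose origin is the TCP and whose axes are the flange's). Camera axes: x right, y down, z forward; pixel columns grow to the right and rows downward; lengths in m; the calibration is good to about 2 mm. A picture is of the moment at which its call begins: read the wrist's pose just before it. camera_info takes no time and is no camera call.
- workorder.job_done(): hands the job in; it is judged then, once.
The state is a dict: "time_s": time; "joint_pos": joint angles; "joint_velocities": joint speeds; "joint_torque": joint torques, N m; "tcp_pos": TCP position; "eef_rot": TCP orientation; "contact_force": force on the tool from outside, world axes, zero at the start; "moment": the same for the moment, N m; "opening": finger opening in m; "grip_force": force on a finger pad.
Only numpy, scipy, OpenCV 4.12 (cv2) and the standard library are available. Lean on these libraries where they do the work, as an engineer would, in place of code of your own. Each camera call takes 0.05 s, during which the arm holds its last target. There are 200 camera calls.

## Working session

There is one attempt and no reset: what is moved stays moved. The work goes in short steps, Python scripts to look and compute and a tool call to move; the robot and the scene stay as the last step left them, time stands still between calls to the robot, and variables do not carry over. Pictures are saved under pics/ and viewed, at most 10 in all, crops included, and the job is handed in when it is done.

Besides the shell and the picture viewer there is one more tool, called as a command line: name --pt "numbers of a row" for each row, then --argument value for the rest. arm_command: Moves the arm, as the interface text tells. Shifts and turns lie within -1 to 1; 1 stands for 0.02 m of shift or 4 degrees of turn. Its arguments: {"type":"object","properties":{"moves":{"type":"array"},"squeeze":{"type":"number"}},"required":["moves"]}

```bash
mkdir -p pics; cat > h.py <<'E'
import numpy as np, cv2
from cell import monitor, viewer, workorder
def grab(n):
    s=monitor.sense(); p,d=viewer.camera(n); i=viewer.camera_info(n)
    if n=='wrist':
        T=np.eye(4);T[:3,:3]=s['eef_rot'];T[:3,3]=s['tcp_pos'];W=T@np.array(i['tool_from_camera'])
    else: W=np.linalg.inv(np.array(i['view']))
    return p,d,i,W
def slopes(i,u,v):
    x=(np.asarray(u,float)-i['cx'])/i['fx'];y=(np.asarray(v,float)-i['cy'])/i['fy']
    a,b=x.copy(),y.copy()
    for _ in range(15):
        f=1+i['k1']*(a*a+b*b);a,b=x/f,y/f
    return a,b
def cloud(d,i,W):
    v,u=np.mgrid[:d.shape[0],:d.shape[1]];a,b=slopes(i,u,v)
    P=np.stack([a*d,b*d,d],-1)@W[:3,:3].T+W[:3,3];P[d==0]=np.nan
    return P
def plane(i,W,u,v,z):
    a,b=slopes(i,u,v);r=W[:3,:3]@np.array([a,b,1.]);return W[:3,3]+r*(z-W[2,3])/r[2]
def save(f,p): cv2.imwrite('pics/'+f,p[...,::-1])
E
python3 - <<'E'
from h import *
print(monitor.sense())
for n in('scene','top'):
    p,d,i,W=grab(n);save(n+'1.png',p);np.savez(n+'1.npz',p=p,d=d,W=W,P=cloud(d,i,W));print(n,i,W[:3,3].round(3),(d==0).mean())
E
```

```text
{'time_s': 0.0, 'joint_pos': array([-79.93932817,  30.77834298,  -0.253218  ,  88.16913501,
         0.14949037,  61.1538066 ,  -4.07758737]), 'joint_velocities': array([0.00280939, 0.02343953, 0.02701516, 0.10780715, 0.05991837,
       0.18602961, 0.01281662]), 'joint_torque': array([ 1.44457804e-04, -5.83421230e+01,  1.04866639e+00, -2.59097350e+01,
        1.23311163e-02,  9.70064808e-03,  8.91339397e-06]), 'tcp_pos': array([0.15552422, 0.63050597, 0.24941433]), 'eef_rot': array([[-9.70932652e-01,  2.39352687e-01, -2.77735524e-04],
       [ 2.39352803e-01,  9.70931103e-01, -1.74014883e-03],
       [-1.46847238e-04, -1.75604409e-03, -9.99998447e-01]]), 'contact_force': array([-0.06911325,  0.09012096, -0.60752259]), 'moment': array([-0.00162661, -0.03843726, -0.05190926]), 'grip_force': 0.0, 'opening': 0.08567020808118679}
scene {'fx': 456.2504884040685, 'fy': 456.2504884040685, 'cx': 317.2949830024531, 'cy': 207.39641798155506, 'k1': -0.12498050222387823, 'view': array([[-0.55625637,  0.83098664,  0.00632939,  0.2439997 ],
       [ 0.45441145,  0.31053898, -0.83491064, -0.14954707],
       [-0.6957651 , -0.46154821, -0.55034913,  1.67771608],
       [ 0.        ,  0.        ,  0.        ,  1.        ]])} [1.371 0.618 0.797] 0.02256640625
top {'fx': 374.25424575260894, 'fy': 374.25424575260894, 'cx': 316.2566248696104, 'cy': 203.29340681482526, 'k1': 0.01260493194383849, 'view': array([[-0.02724807, -0.99935478,  0.02339997,  0.08346977],
       [-0.99877361,  0.02624927, -0.04197922,  0.54887541],
       [ 0.0413379 , -0.02451512, -0.99884443,  0.9877924 ],
       [ 0.        ,  0.        ,  0.        ,  1.        ]])} [0.51  0.093 1.008] 0.0040390625
```

View pics/scene1.png

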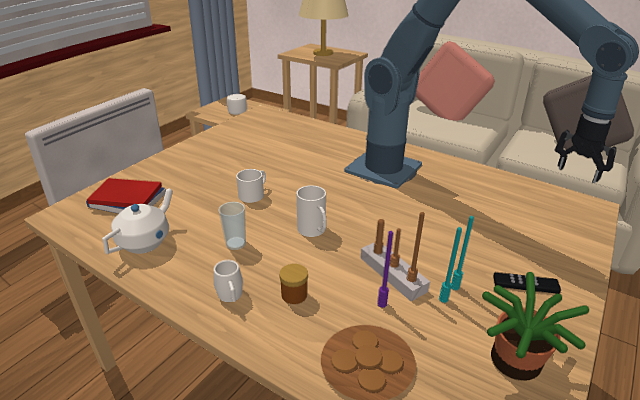

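View pics/top1.png

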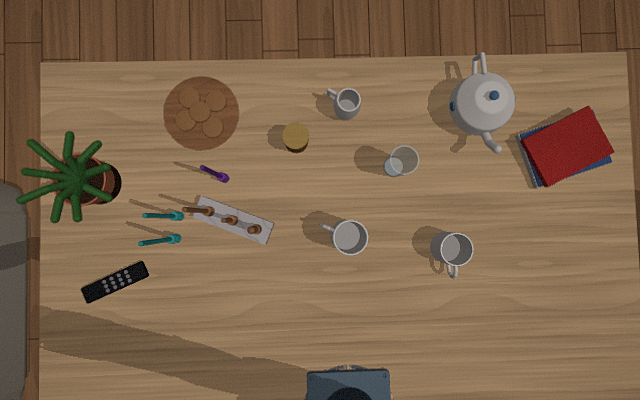

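The scene view shows sticks in the marble stand: a short one at (380,222), a plain one at (397,230) and the tallest brown one at (420,212). The tallest one's base is at (412,280) in the end hole, and it appears at (185,209)-(210,211) in the top view. The purple (388,235) and turquoise (455,230; 467,220) sticks are loose decoys. The white mugs are at scene (312,210), (250,185) and (228,280). The first looks tallest and is at top (350,238), with its handle at (328,230). The tumbler is at (233,225). I'll check these heights in numbers and in one crop.

```bash
python3 - <<'E'
from h import *
S=np.load('scene1.npz');T=np.load('top1.npz')
P=T['P']
for n,(u0,u1,v0,v1) in dict(mugA=(322,370,218,256),mugB=(428,476,230,280),mugC=(325,365,85,120),tumb=(382,420,145,177)).items():
    q=P[v0:v1,u0:u1].reshape(-1,3);q=q[np.isfinite(q[:,2])];zt=np.percentile(q[:,2],99)
    r=q[(q[:,2]>zt-.006)];(c,rad)=cv2.minEnclosingCircle(r[:,:2].astype(np.float32));hd=q[(q[:,2]>.03)&(np.hypot(*(q[:,:2]-c).T)>rad+.006)]
    print(n,'zt',zt.round(3),'c',np.round(c,3),'r',round(rad,3),'handle',hd.mean(0).round(3),len(hd))
# stand
q=P[195:246,190:276].reshape(-1,3);q=q[(abs(q[:,2]-.035)<.008)];rc=cv2.minAreaRect(q[:,:2].astype(np.float32));print('stand',rc)
# brown sticks in scene cloud
p=S['p'];hsv=cv2.cvtColor(p,cv2.COLOR_RGB2HSV);Q=S['P']
m=np.zeros(p.shape[:2],bool);m[205:290,365:430]=1
for nm,(u0,u1,v0,v1) in dict(s1=(370,388,215,255),s2=(390,403,224,265),s3=(404,428,205,285)).items():
    q=Q[v0:v1,u0:u1].reshape(-1,3);q=q[np.isfinite(q[:,2])&(q[:,2]>.05)]
    c=np.median(q[:,:2],0);q=q[np.hypot(*(q[:,:2]-c).T)<.03]
    print(nm,len(q),'top z',q[:,2].max().round(3),'xy',np.median(q[:,:2],0).round(4), 'top xy',np.median(q[q[:,2]>q[:,2].max()-.05][:,:2],0).round(4))
cr=np.hstack([cv2.resize(p[150:310,200:480],(800,457),interpolation=3)]);save('crop1.png',cr)
E
```

```text
mugA zt 0.127 c [ 0.464 -0.006] r 0.042 handle [0.489 0.048 0.102] 43
mugB zt 0.082 c [ 0.425 -0.275] r 0.042 handle [ 0.361 -0.274  0.058] 60
mugC zt 0.087 c [ 0.805 -0.017] r 0.03 handle [0.832 0.025 0.057] 69
tumb zt 0.123 c [ 0.645 -0.142] r 0.036 handle [nan nan nan] 0
stand ((0.5123643279075623, 0.28564608097076416), (0.2001325488090515, 0.06025405600667), 67.7688217163086)
s1 218 top z 0.136 xy [0.4959 0.2319] top xy [0.4955 0.2314]
s2 180 top z 0.147 xy [0.5195 0.2889] top xy [0.5191 0.2884]
s3 350 top z 0.231 xy [0.5433 0.349 ] top xy [0.543  0.3488]<stdin>:7: RuntimeWarning: Mean of empty slice.
  ret = um.true_divide(
```

View pics/crop1.png

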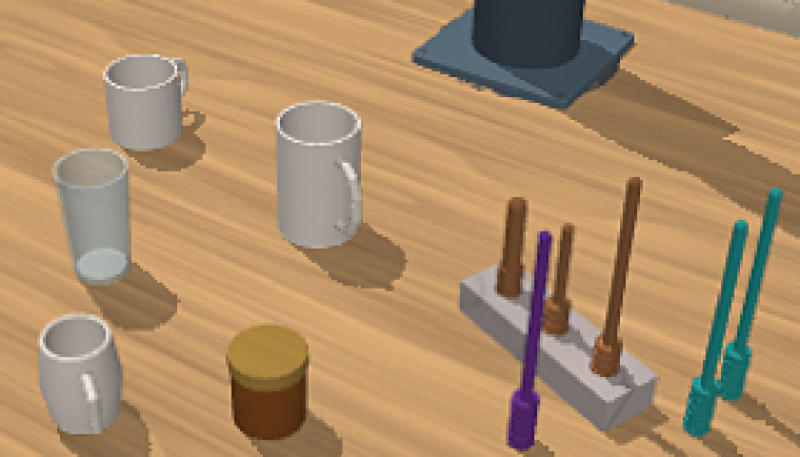

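The crop confirms it: the tall brown stick at crop (620,270) is the only long brown dipper in the stand (top z 0.231, near (0.539, 0.347)). The tall mug at crop (318,175) has height 0.127, centre (0.464,-0.006) and its handle at azimuth ~65°. I'm moving above the dipper now.

arm_command --pt "0.4 -0.2 1 0 0 -1 0.6" --pt "0.6 -0.4 1 0 0 -1 0.6" --pt "1 -0.7 1 0 0 -1 0.6" --pt "1 -0.75 1 0 0 -1 0.6" --pt "1 -0.75 0.5 0 0 -1 0.6" --pt "1 -0.75 0 0 0 -1 0.6" --pt "1 -0.75 0 0 0 -1 0.6" --pt "1 -0.75 0 0 0 -1 0.6" --pt "1 -0.75 0 0 0 -1 0.6" --pt "1 -0.75 0 0 0 -1 0.6" --pt "1 -0.75 0 0 0 -1 0.6" --pt "1 -0.75 0 0 0 -1 0.6" --pt "1 -0.75 0 0 0 -1 0.6" --pt "1 -0.75 0 0 0 -1 0.6" --pt "1 -0.75 0 0 0 -1 0.6" --pt "1 -0.75 0 0 0 -1 0.6" --pt "1 -0.75 0 0 0 -1 0.6" --pt "1 -0.75 0 0 0 -1 0.6" --pt "1 -0.75 0 0 0 -1 0.6" --pt "1 -0.75 0 0 0 -1 0.6"

```text
time_s: 2.6
tcp_pos: [0.5369, 0.3491, 0.3403]
eef_rot: [[0.072, 0.997, 0.0], [0.997, -0.072, -0.0], [-0.0, 0.0, -1.0]]
contact_force: [-0.6, -0.9, 0.1]
opening: 0.0513
grip_force: 0.0
```

arm_command --pt "0.1 -0.2 0 0 0 -1 0.6" --pt "0 0 0 0 0 -1 0.6" --pt "0 0 0 0 0 -1 0.6" --pt "0 0 0 0 0 -1 0.6" --pt "0 0 0 0 0 -1 0.6" --pt "0 0 0 0 0 -0.3 0.6" --pt "0 0 0 0 0 0 0.6"

```text
time_s: 3.48
tcp_pos: [0.538, 0.3459, 0.3402]
eef_rot: [[0.424, 0.906, 0.0], [0.906, -0.424, -0.0], [-0.0, 0.0, -1.0]]
contact_force: [0.4, 0.2, -0.4]
opening: 0.0511
grip_force: 0.0
```

```bash
python3 - <<'E'
from h import *
s=monitor.sense();print(s['time_s'],s['tcp_pos'],s['eef_rot'].round(3),s['joint_pos'].round(1),s['opening'])
p,d,i,W=grab('wrist');save('w1.png',p);P=cloud(d,i,W);np.savez('w1.npz',p=p,d=d,W=W,P=P);print(W[:3,3],W[:3,2])
q=P.reshape(-1,3);f=np.isfinite(q[:,2])&(q[:,2]>.17)&(q[:,2]<.26);q=q[f]
for k in np.unique((q[:,:2]/.03).round(),axis=0):
    r=q[(np.abs(q[:,:2]-k*.03)<.015).all(1)]
    if len(r)>15: print(len(r),r.mean(0).round(4),r[:,2].max().round(3))
S=np.load('scene1.npz');q=S['P'][195:310,365:490].reshape(-1,3);c=cv2.cvtColor(S['p'],cv2.COLOR_RGB2HSV)[195:310,365:490].reshape(-1,3)
for n,m in dict(pur=(c[:,0]>125)&(c[:,0]<155)&(c[:,1]>120),tur=(c[:,0]>80)&(c[:,0]<100)&(c[:,1]>120)).items():
    r=q[m&np.isfinite(q[:,2])];print(n,r.min(0).round(3),r.max(0).round(3))
E
```

```text
3.475 [0.53795728 0.34587014 0.34022982] [[ 0.424  0.906  0.   ]
 [ 0.906 -0.424 -0.   ]
 [-0.     0.    -1.   ]] [-56.3  27.2  28.6  85.1 -13.4  71.1 -51. ] 0.051107614048485545
[0.57291026 0.42116955 0.4643731 ] [-0.13533322 -0.28873424 -0.94779611]
393 [0.4723 0.4434 0.2036] 0.221
323 [0.5389 0.3516 0.2133] 0.234
130 [0.5302 0.4324 0.206 ] 0.221
102 [0.5301 0.4373 0.2098] 0.222
51 [0.6238 0.3133 0.2159] 0.221
292 [0.6239 0.3186 0.2007] 0.221
pur [ 0.345  0.193 -0.004] [0.642 0.326 0.219]
tur [ 0.128  0.378 -0.001] [0.542 0.454 0.219]
```

View pics/w1.png

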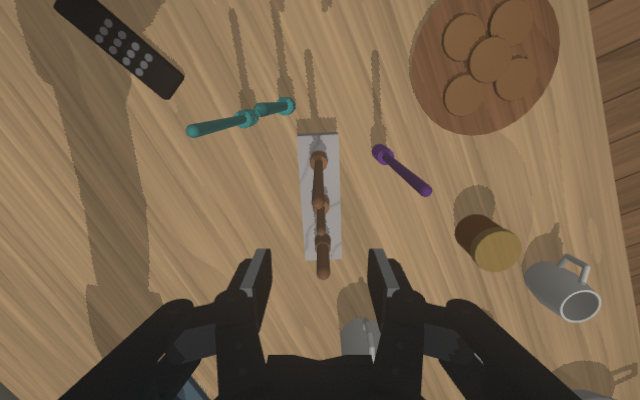

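The wrist view shows the long dipper's handle end at (322,275), centred between the open fingers. The purple stick (405,170) and the turquoise ones (220,120) are clear of the fingers. I'm descending and gripping.

arm_command --pt "0.03 0.08 -1 0 0 0 0.6" --pt "0 0 -1 0 0 0 0.6" --pt "0 0 -1 0 0 0 0.6" --pt "0 0 -1 0 0 0 0.6" --pt "0 0 -1 0 0 0 0.6" --pt "0 0 -1 0 0 0 0.6" --pt "0 0 -0.8 0 0 0 0.6" --pt "0 0 0 0 0 0 0.6" --pt "0 0 0 0 0 0 0.3" --pt "0 0 0 0 0 0 0.2" --pt "0 0 0 0 0 0 0.1" --pt "0 0 0 0 0 0 0" --pt "0 0 0 0 0 0 0" --pt "0 0 0 0 0 0 0" --pt "0 0 0 0 0 0 0" --squeeze 50

```text
time_s: 5.4
tcp_pos: [0.5385, 0.3481, 0.2051]
eef_rot: [[0.423, 0.906, 0.001], [0.906, -0.423, 0.001], [0.001, 0.0, -1.0]]
contact_force: [-0.6, 0.5, 6.0]
opening: 0.0092
grip_force: 48.8
```

arm_command --pt "0 0 0.3 0 0 0 0" --pt "0 0 0.5 0 0 0 0" --pt "0 0 0.5 0 0 0 0" --pt "0 0 0.7 0 0 0 0" --pt "0 0 1 0 0 0 0" --pt "0 0 1 0 0 0 0" --pt "0 0 1 0 0 0 0" --pt "0 0 1 0 0 0 0" --pt "0 0 1 0 0 0 0" --pt "0 0 1 0 0 0 0" --pt "0 0 1 0 0 0 0" --pt "0 0 1 0 0 0 0" --pt "0 0 0 0 0 0 0"

```text
time_s: 7.02
tcp_pos: [0.539, 0.3477, 0.4065]
eef_rot: [[0.424, 0.906, 0.003], [0.906, -0.424, 0.002], [0.003, 0.002, -1.0]]
contact_force: [-0.7, 0.2, 0.1]
opening: 0.0097
grip_force: 48.7
```

```bash
python3 - <<'E'
from h import *
s=monitor.sense();t=s['tcp_pos'];print(s['time_s'],t,s['opening'],s['grip_force'],s['contact_force'].round(2))
p,d,i,W=grab('scene');save('scene2.png',p);P=cloud(d,i,W);q=P.reshape(-1,3)
c=cv2.cvtColor(p,cv2.COLOR_RGB2HSV).reshape(-1,3)
m=np.isfinite(q[:,2])&(np.hypot(q[:,0]-t[0],q[:,1]-t[1])<.05)&(q[:,2]<t[2]-.03)&(q[:,2]>.15)
r=q[m];print(len(r))
for z in np.arange(.19,.37,.02):
    a=r[abs(r[:,2]-z)<.01]
    if len(a):print(z.round(2),len(a),np.median(a[:,:2],0).round(4))
print('zmin',np.sort(r[:,2])[:5])
# mug: fit from scene & handle
q=P[180:240,290:335].reshape(-1,3);e=q[:,:2]-[.464,-.006];rr=np.hypot(*e.T)
h=q[(rr>.05)&(rr<.085)&(q[:,2]>.03)];print('handle',len(h),h.mean(0),np.degrees(np.arctan2(*(h[:,1::-1]-[-.006,.464]).mean(0))))
w=q[(rr<.05)&(q[:,2]>.01)&(q[:,2]<.115)]
from scipy.optimize import least_squares
print('mug c',least_squares(lambda x:np.hypot(w[:,0]-x[0],w[:,1]-x[1])-.042,[.464,-.006],loss='soft_l1',f_scale=.001).x)
cv2.imwrite('pics/c2.png',cv2.resize(p[100:300,280:480],(600,600))[...,::-1])
E
```

```text
7.025 [0.53901991 0.34770868 0.40646784] 0.00969324832683935 48.699084520339966 [-0.69  0.2   0.12]
478
0.21 31 [0.5487 0.3501]
0.23 76 [0.5489 0.3501]
0.25 80 [0.5482 0.35  ]
0.27 77 [0.5452 0.3491]
0.29 42 [0.5443 0.3487]
0.31 41 [0.5448 0.3487]
0.33 44 [0.5447 0.3489]
0.35 46 [0.5439 0.3485]
zmin [0.21306183 0.21340402 0.21358608 0.213707   0.21445591]
handle 104 [0.49619241 0.05715806 0.07426345] 62.99152216193283
mug c [ 0.46540847 -0.00411734]
```

View pics/c2.png

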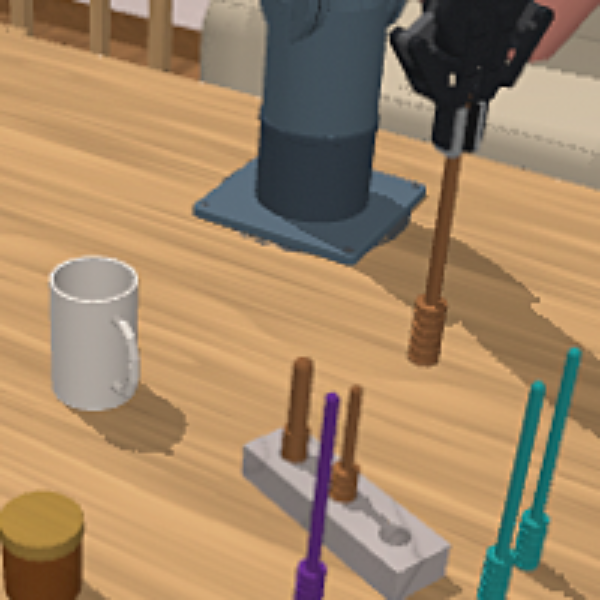

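The crop shows the dipper hanging straight in the gripper, head at (425,330), with its hole at (395,530) empty. The mug (95,330) is undisturbed, handle toward (128,355). I'm carrying it over the mug and tilting 20° so the top leans away from the handle.

arm_command --pt "-0.1 -0.4 0 0 0 0 0" --pt "-0.14 -0.6 0 0 0 0 0" --pt "-0.24 -1 0 0 0 0 0" --pt "-0.24 -1 0 0 0 0 0" --pt "-0.24 -1 0 0 0 0 0" --pt "-0.24 -1 0 0 0 0 0" --pt "-0.24 -1 0 0 0 0 0" --pt "-0.24 -1 0 0 0 0 0" --pt "-0.24 -1 0 0 0 0 0" --pt "-0.24 -1 0 0.45 -0.21 0 0" --pt "-0.24 -1 0 0.45 -0.21 0 0" --pt "-0.24 -1 0 0.45 -0.21 0 0" --pt "-0.24 -1 0 0.45 -0.21 0 0" --pt "-0.24 -1 0 0.45 -0.21 0 0" --pt "-0.24 -1 0 0.45 -0.21 0 0" --pt "-0.24 -1 0 0.45 -0.21 0 0" --pt "-0.24 -1 0 0.45 -0.21 0 0" --pt "-0.24 -1 0 0.45 -0.21 0 0" --pt "-0.24 -1 0 0.48 -0.23 0 0" --pt "-0.24 -1 -0.5 0 0 0 0"

```text
time_s: 9.57
tcp_pos: [0.4466, -0.0341, 0.3946]
eef_rot: [[0.398, 0.905, 0.147], [0.85, -0.425, 0.311], [0.344, 0.002, -0.939]]
contact_force: [0.3, 0.2, -0.4]
opening: 0.0093
grip_force: 48.7
```

arm_command --pt "-0.1 -0.6 -0.5 0 0 0 0" --pt "-0.1 -0.4 -0.5 0 0 0 0" --pt "0 0 0 0 0 0 0" --pt "0 0 0 0 0 0 0"

```text
time_s: 10.07
tcp_pos: [0.4431, -0.0522, 0.3747]
eef_rot: [[0.397, 0.906, 0.145], [0.851, -0.423, 0.31], [0.343, 0.001, -0.94]]
contact_force: [0.5, 0.9, -0.3]
opening: 0.0099
grip_force: 48.7
```

```bash
cat > chk.py <<'E'
from h import *
import sys
s=monitor.sense();t=s['tcp_pos'];R=s['eef_rot'];print(s['time_s'],t.round(4),R.round(3).tolist(),s['opening'],s['contact_force'].round(2),s['joint_pos'].round(1))
print('foot nominal',(t+.192*R[:,2]).round(4))
for n in('scene','top'):
    p,d,i,W=grab(n);save(n+sys.argv[1]+'.png',p);P=cloud(d,i,W)
    q=P.reshape(-1,3);c=cv2.cvtColor(p,cv2.COLOR_RGB2HSV).reshape(-1,3)
    e=q-t;al=e@R[:,2];pr=e-al[:,None]*R[:,2]
    m=(np.linalg.norm(pr,axis=1)<.03)&(al>.03)&(al<.21)&(c[:,1]>90)
    for a0 in np.arange(.04,.21,.03):
        k=m&(abs(al-a0)<.015)
        if k.sum()>5:print(n,a0.round(2),k.sum(),(np.median(pr[k],0)*1000).round(1))
    if m.any():print('far end',np.percentile(al[m],99).round(4))
    if n=='top':
        z=P[215:260,320:375].reshape(-1,3);z=z[abs(z[:,2]-.126)<.005]
        if len(z)>10:print('rim',cv2.minEnclosingCircle(z[:,:2].astype(np.float32)),len(z))
    else:
        q=P[170:250,285:340].reshape(-1,3);rr=np.hypot(*(q[:,:2]-[.465,-.005]).T)
        from scipy.optimize import least_squares
        w=q[(rr<.05)&(q[:,2]>.01)&(q[:,2]<.115)]
        print('mug c',least_squares(lambda x:np.hypot(w[:,0]-x[0],w[:,1]-x[1])-.042,[.464,-.006],loss='soft_l1',f_scale=.001).x)
        cv2.imwrite('pics/c'+sys.argv[1]+'.png',cv2.resize(p[50:250,220:420],(600,600))[...,::-1])
E
python3 chk.py 3
```

```text
10.075 [ 0.4431 -0.0522  0.3747] [[0.397, 0.906, 0.145], [0.851, -0.423, 0.31], [0.343, 0.001, -0.94]] 0.009901117179775966 [ 0.54  0.93 -0.31] [-34.3  -0.7  49.8 114.3 -21.4  64.3  -0.5]
foot nominal [0.471  0.0074 0.1943]
scene 0.04 38 [3.9 1.6 1.1]
scene 0.07 47 [3.8 1.3 0.9]
scene 0.1 46 [3.7 1.6 0.9]
scene 0.13 51 [4.3 1.9 1.3]
scene 0.16 93 [6.5 4.2 2.2]
scene 0.19 54 [7.3 4.6 2.2]
far end 0.193
mug c [ 0.46554423 -0.00413822]
top 0.04 47 [2.1 2.7 1.1]
top 0.07 47 [2.  2.5 1.1]
top 0.1 39 [2.2 2.8 1.1]
top 0.13 96 [2.6 2.7 0.9]
top 0.16 56 [5.1 6.6 2.6]
top 0.19 38 [4.2 6.8 2.5]
far end 0.1897
rim ((0.46371760964393616, -0.006672178860753775), 0.04192298278212547) 177
```

View pics/c3.png

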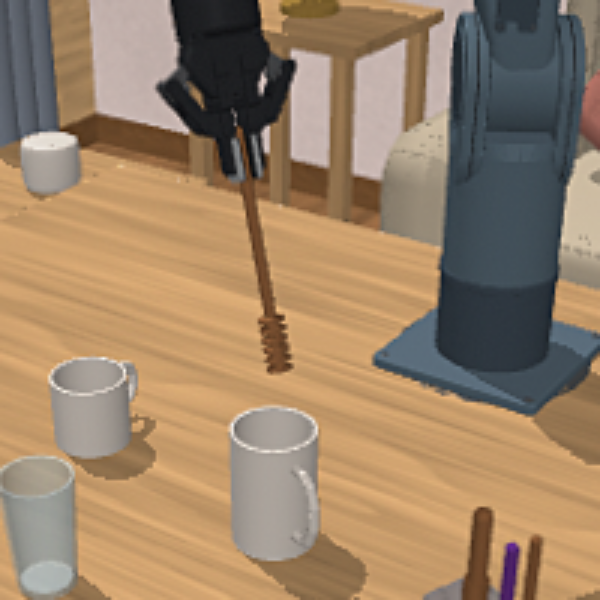

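The crop shows the dipper straight in the grip, tilted with its head at (277,345), above the mug's opening (275,430). Its upper end leans away from the handle. I'm lowering.

arm_command --pt "0 0 -0.5 0 0 0 0" --pt "0 0 -0.5 0 0 0 0" --pt "0 0 -0.6 0 0 0 0" --pt "0 0 -0.6 0 0 0 0" --pt "0 0 -0.6 0 0 0 0" --pt "0 0 -0.6 0 0 0 0" --pt "0 0 -0.6 0 0 0 0" --pt "0 0 -0.6 0 0 0 0" --pt "0 0 -0.6 0 0 0 0" --pt "0 0 -0.6 0 0 0 0" --pt "0 0 -0.6 0 0 0 0" --pt "0 0 -0.6 0 0 0 0" --pt "0 0 -0.6 0 0 0 0" --pt "0 0 -0.5 0 0 0 0" --pt "0 0 -0.5 0 0 0 0" --pt "0 0 -0.2 0 0 0 0" --pt "0 0 -0.1 0 0 0 0" --pt "0 0 0 0 0 0 0" --pt "0 0 0 0 0 0 0"

```text
time_s: 12.55
tcp_pos: [0.4432, -0.0523, 0.1966]
eef_rot: [[0.398, 0.906, 0.146], [0.851, -0.423, 0.31], [0.342, 0.001, -0.94]]
contact_force: [0.1, -0.3, 0.1]
opening: 0.0097
grip_force: 48.7
```

arm_command --pt "0 0 -0.05 0 0 0 0" --pt "0 0 -0.05 0 0 0 0" --pt "0 0 0 0 0 0 0"

```text
time_s: 12.92
tcp_pos: [0.443, -0.0523, 0.1942]
eef_rot: [[0.398, 0.906, 0.145], [0.851, -0.423, 0.31], [0.342, 0.0, -0.94]]
contact_force: [0.9, 0.4, -1.2]
opening: 0.0096
grip_force: 48.7
```

```bash
python3 chk.py 4
```

```text
12.925 [ 0.443  -0.0523  0.1942] [[0.398, 0.906, 0.145], [0.851, -0.423, 0.31], [0.342, 0.0, -0.94]] 0.009639821495659383 [ 0.94  0.39 -1.2 ] [-22.8  20.   44.9 126.3 -48.   48.6  30.7]
foot nominal [0.4708 0.0072 0.0138]
scene 0.04 32 [4.3 2.  1. ]
scene 0.07 33 [4.6 1.1 1.2]
scene 0.1 25 [4.6 2.2 1.4]
far end 0.1064
mug c [ 0.46549895 -0.00405284]
top 0.04 22 [2.5 2.3 0.8]
top 0.07 25 [1.8 2.4 0.9]
top 0.1 19 [1.8 2.4 1. ]
top 0.13 54 [2.8 2.2 0.9]
top 0.16 39 [4.9 6.6 2.4]
top 0.19 22 [4.5 6.2 2.5]
far end 0.1883
rim ((0.4636814594268799, -0.006693853996694088), 0.04196876287460327) 189
```

arm_command --pt "0 0 -0.07 0 0 0 0" --pt "0 0 -0.07 0 0 0 0" --pt "0 0 0 0 0 0 0" --pt "0 0 0 0 0 0 0"

```text
time_s: 13.52
tcp_pos: [0.443, -0.0524, 0.1915]
eef_rot: [[0.398, 0.906, 0.145], [0.851, -0.424, 0.31], [0.342, 0.0, -0.94]]
contact_force: [-0.4, 0.3, 0.3]
opening: 0.0096
grip_force: 48.7
```

arm_command --pt "0 0 -0.05 0 0 0 0" --pt "0 0 -0.05 0 0 0 0" --pt "0 0 0 0 0 0 0" --pt "0 0 0 0 0 0 0"

```text
time_s: 14.02
tcp_pos: [0.4431, -0.0524, 0.1896]
eef_rot: [[0.398, 0.906, 0.145], [0.851, -0.424, 0.31], [0.342, 0.0, -0.94]]
contact_force: [-1.0, -0.6, 1.9]
opening: 0.0097
grip_force: 48.8
```

arm_command --pt "0 0 -0.05 0 0 0 0" --pt "0 0 0 0 0 0 0" --pt "0 0 0 0 0 0 0"

```text
time_s: 14.4
tcp_pos: [0.4435, -0.0527, 0.1891]
eef_rot: [[0.398, 0.906, 0.146], [0.851, -0.424, 0.31], [0.343, 0.001, -0.939]]
contact_force: [-2.3, -2.5, 8.3]
opening: 0.0096
grip_force: 49.8
```

The floor is reached (8 N). I'm easing off slightly, opening gently and checking.

arm_command --pt "0 0 0.03 0 0 0 0" --pt "0 0 0 0 0 0 0" --pt "0 0 0 0 0 0 0.13" --pt "0 0 0 0 0 0 0.18" --pt "0 0 0 0 0 0 0.24" --pt "0 0 0 0 0 0 0.32" --pt "0 0 0 0 0 0 0.4" --pt "0 0 0 0 0 0 0.5" --pt "0 0 0 0 0 0 0.5" --pt "0 0 0 0 0 0 0.5"

```text
time_s: 15.65
tcp_pos: [0.443, -0.0523, 0.1891]
eef_rot: [[0.398, 0.906, 0.145], [0.851, -0.423, 0.31], [0.342, 0.0, -0.94]]
contact_force: [0.8, -1.0, -0.2]
opening: 0.0427
grip_force: 0.0
```

```bash
python3 chk.py 5
```

```text
15.65 [ 0.443  -0.0523  0.1891] [[0.398, 0.906, 0.145], [0.851, -0.423, 0.31], [0.342, 0.0, -0.94]] 0.042696760180780696 [ 0.83 -0.97 -0.25] [-22.3  20.7  44.4 126.5 -48.9  48.3  31.7]
foot nominal [0.4709 0.0072 0.0087]
scene 0.04 31 [3.7 0.2 0.1]
scene 0.07 33 [ 3.3 -0.   0.4]
scene 0.1 18 [4.  0.4 0.7]
far end 0.1223
mug c [ 0.46545971 -0.00430684]
top 0.04 26 [ 0.7 -0.  -0.1]
top 0.07 26 [ 1.4 -0.1  0.1]
top 0.1 19 [2.2 1.1 0.5]
top 0.13 57 [2.8 1.  0.5]
top 0.16 40 [4.2 6.6 2.5]
top 0.19 21 [3.8 6.3 2.6]
far end 0.2092
rim ((0.4638270139694214, -0.006443343590945005), 0.041902318596839905) 193
```

View pics/c5.png

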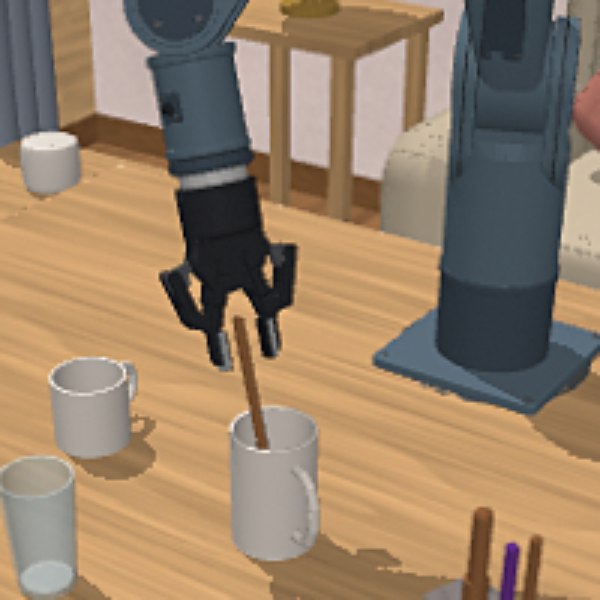

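The dipper leans inside the mug away from the handle, top at (238,320) and free between the open fingers. I'm retreating along the dipper's axis.

arm_command --pt "-0.07 -0.16 0.47 0 0 0 0.5" --pt "-0.07 -0.16 0.47 0 0 0 0.5" --pt "-0.145 -0.31 0.94 0 0 0 0.5" --pt "-0.145 -0.31 0.94 0 0 0 0.5" --pt "-0.145 -0.31 0.94 0 0 0 0.5" --pt "-0.145 -0.31 0.94 0 0 0 0.5" --pt "-0.145 -0.31 0.94 0 0 0 0.5" --pt "0 0 0.9 0 0 0 0.5" --pt "0 0 0 0 0 0 0.5" --pt "0 0 0 0 0 0 0.5"

```text
time_s: 17.0
tcp_pos: [0.4254, -0.0896, 0.3195]
eef_rot: [[0.398, 0.906, 0.145], [0.851, -0.423, 0.31], [0.342, -0.0, -0.94]]
contact_force: [-0.3, -0.5, -0.8]
opening: 0.0426
grip_force: 0.0
```

```bash
python3 - <<'E'
from h import *
s=monitor.sense();print(s['time_s'],s['tcp_pos'],s['contact_force'].round(2))
p,d,i,W=grab('scene');pt,dt,it,Wt=grab('top')
for p_,d_,i_,W_ in((p,d,i,W),(pt,dt,it,Wt)):
    q=cloud(d_,i_,W_).reshape(-1,3);c=cv2.cvtColor(p_,cv2.COLOR_RGB2HSV).reshape(-1,3)
    m=(np.hypot(q[:,0]-.45,q[:,1]+.03)<.08)&(q[:,2]>.0)&(q[:,2]<.235)&(c[:,1]>90)&(c[:,0]<20)
    for z in np.arange(.02,.23,.03):
        k=m&(abs(q[:,2]-z)<.015)
        if k.sum()>3:print(z.round(2),k.sum(),np.median(q[k],0).round(4))
a=cv2.resize(p[120:260,260:400],(400,400),interpolation=3);b=cv2.resize(pt[190:290,290:410],(400,333));b=cv2.copyMakeBorder(b,0,67,0,0,0)
save('fin.png',np.hstack([a,b]))
E
```

```text
17.0 [ 0.42538325 -0.08960695  0.31954588] [-0.29 -0.46 -0.77]
0.11 33 [ 0.4597 -0.0252  0.1076]
0.14 41 [ 0.4539 -0.0359  0.139 ]
0.17 45 [ 0.4485 -0.0472  0.1711]
0.2 40 [ 0.4429 -0.0576  0.1994]
0.02 39 [0.4733 0.0082 0.0233]
0.05 69 [ 0.4684 -0.0033  0.0551]
0.08 24 [ 0.4619 -0.0153  0.0776]
0.11 25 [ 0.4564 -0.0261  0.1127]
0.14 29 [ 0.4513 -0.036   0.1404]
0.17 38 [ 0.4461 -0.047   0.1703]
0.2 53 [ 0.4402 -0.0589  0.2041]
0.23 4 [ 0.4369 -0.0655  0.2163]
```

View pics/fin.png

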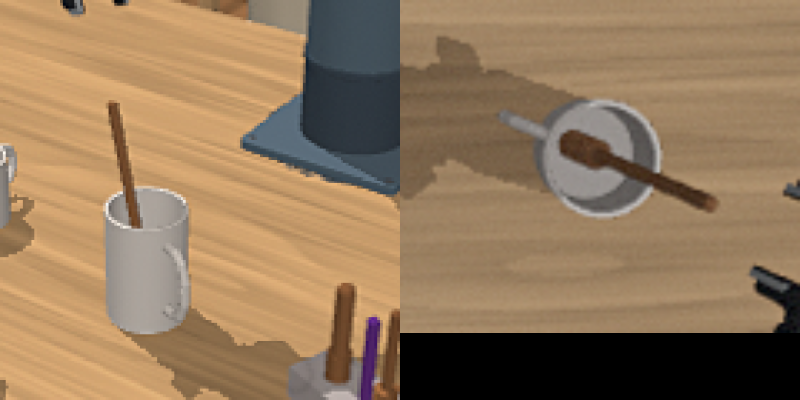

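The left half shows the dipper leaning in the upright mug. The right half (from above) shows its head on the floor at (585,147) and its handle over the rim at (655,180), directly opposite the mug handle at (520,122). The gripper is clear.

```bash
python3 -c "
from cell import workorder
print(workorder.job_done())"
```

```text
the job is handed in; nothing more can be done
None
```

The job is handed in: the long dipper stands head down on the floor of the tall mug, leaning on the rim opposite the handle; the mug is upright, the gripper was clear, and about 17 s of the 43 s were used.

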